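Put the counter tools back into their own rests

ROBOT

A 6-joint arm with a two-finger parallel gripper is mounted at the origin on a cart in front of the work surface, level with it; the furniture and walls round the work are solid. World frame = base frame: x ahead of the robot, y to its left, z up, the work surface at z = 0. Lengths are in m, angles in rad, forces in N, time in s.
With the tool pointing down it reaches from about 0.35 to 0.725 m from the base axis. Payload 4.3 kg.
Tool frame: the origin (TCP) lies midway between the tips of the shut fingers; the grasp point (between the pads) lies 19 mm behind it (ctrl.grip_depth is the distance from the TCP to the grasp point, in m); z points along the fingers, y is the line along which they close (so a half turn about z gives the same grasp; the last joint's range is limited). The gripper opens to 85 mm and grips with 20 to 120 N. Pads are 22 mm wide; open, the fingers measure 114 mm over their backs; the gripper's body (76 mm by 85 mm) begins 54 mm behind the grasp point. The pads swing forward as they close: fully open they stand 13 mm farther back than shut.
Start: joints at [1.233, 0.377, 0.081, 1.274, 0, 1.46], TCP at [0.13, 0.56, 0.231] pointing down, gripper open.
Joint ranges: [-2.72, 2.72], [-0.84, 1.66], [-1.02, 1.22], [-1.77, 2.12], [-1.37, 1.28], [-3.14, 3.14]. Speed limits (rad/s): [2.57, 2.57, 3.14, 3.14, 3.14, 3.14].

INTERFACE

Orientations are given as a unit quaternion [w, x, y, z].
In Python, from station import ctrl gives the robot as it stands.
- The arm moves only by the shell command python3 -m pendant 'ROWS' [FORCE]. ROWS is JSON, a list of rows, each an object with "gripper": the opening, from 0 (shut) to 1 (fully open); "travel": the shift along the tool's x, y, z in units of 50 mm (1.0 is 50 mm), a list of three; "twist": the turn about the tool's z in units of 5 degrees (1.0 is 5 degrees). In form: [{"gripper": gripper, "travel": [x, y, z], "twist": twist}, ...]. A call has 1 to 10 rows; each row shifts and turns the commanded pose from where the row before left it, along the tool's axes as they then stand; what a row does not reach is not made up. A row lasts 1/8 s, in which the tool goes at most 62.5 mm and 10.7 degrees, less where a joint would pass 70% of its speed; a pose out of reach is approached as far as the arm can. A call is refused whole if a number of a shift passes 1 or a number of a turn 1, either way. A call with a gripper value outside its range is refused whole. The fingers move at their own pace and stop on an object; FORCE is the grip in N (left out, the last holds). Time passes only in rows, so rows that do not move let the fingers close. It gives the time, the measured TCP pose, the force, the opening and the grip force at its end, in the units of the state.
- ctrl.observe(): the state, without advancing time (a new reading comes with each control period).
- ctrl.read_camera(name): name is "side" or "top" or "wrist"; returns a dict with "pixels" (384x512x3 uint8, red, green, blue), "depth" (384x512 float32, m along the optical axis (not along the pixel's ray), 0 where there is no reading), "K" (3x3 intrinsics, pixels), "world_from_camera" (4x4, takes a point from camera to world coordinates). Camera axes: x right, y up, looking along -z (the intrinsics and any distortion apply to the point x, -y, -z); pixel columns grow to the right and rows downward; lengths in m; the calibration is good to about 2 mm. A picture is of the moment at which its call begins.
- ctrl.job_done(): hands the job in; it is judged then, once.
The state is a dict: "time_s": time; "joints": joint angles; "dq": joint speeds; "effort": joint torques, N m; "eef_pos": TCP position; "orientation": TCP orientation; "ft_force": force on the tool from outside, world axes, zero at the start; "moment": the same for the moment, N m; "grip_width": finger opening in m; "finger_force": force on a finger pad.
Only numpy, scipy, OpenCV 4.12 (cv2) and the standard library are available. Lean on these libraries where they do the work, as an engineer would, in place of code of your own. Each camera call takes 0.05 s, during which the arm holds its last target. There are 200 camera calls.

TASK

The cleaner has put every tool back in the wrong wooden rest, so none of them sits properly. Swap them round (you may park one on the clear counter meanwhile) until the roll of labels lies in the round recess, the date stamp stands in the wide rectangular recess, the wooden rubber stamp in the narrow rectangular recess and the marker lies in the long pen groove. Each must be set down, not dropped, right down on the floor of its own recess, roughly centred, its long side along the long side of the recess; leave the red ink pad where it lies.

Things in the scene. Friction and masses are not known exactly. Their poses are not given: they have to be found in the camera images.
- labels: roll of white address labels lying flat (axis upright): 62 mm across, 41 mm high, 0.16 kg. Origin: centre of its underside; z up. Grasp it across its diameter. At the start it lies on top of the pen rest.
- date_stamp: self-inking date stamp, blue frame on black feet, grey handle: 48 mm (x) by 62 mm (y, long side) by 118 mm high, 0.16 kg. Origin: centre of its underside, 1 mm below the surface it stands on; z up. The handle (34 mm across x, 44 across y, does not move) reaches from 56 to 118 mm above the origin; grasp it there across x. At the start it stands across the top of the stamp rest.
- rubber_stamp: wooden rubber stamp: base 26 mm (x) by 64 mm (y, its long side) by 17 mm high, with an upright turned dark red handle 24 mm thick from 17 to 71 mm above the origin, 0.07 kg. Origin: centre of its underside; z up. Grasp the handle. At the start it stands in the roll rest.
- felt_marker: black and white felt marker lying on its side: 135 mm long (along its y), 17 mm thick and 17 mm high, 0.025 kg; it does not roll. Origin: middle of its underside; z up. Grasp it across x, at the middle. At the start it lies across the top of the dater rest.
- roll_rest: fixed beech block 102 x 102 mm, 16 mm high, with a round recess 84 mm across and 12 mm deep: the home of the label roll. Origin: centre of the underside, on the counter; z up; recess floor 4 mm above the origin, rim 16 mm above it.
- dater_rest: fixed beech block 82 mm (x) by 96 mm (y), 16 mm high, with the wide rectangular recess 64 mm (x) by 78 mm (y, its long side), 12 mm deep: the home of the date stamp. Origin: centre of the underside, on the counter; z up; recess floor 4 mm above the origin, rim 16 mm above it.
- stamp_rest: fixed beech block 62 mm (x) by 98 mm (y), 16 mm high, with the narrow rectangular recess 42 mm (x) by 80 mm (y, its long side), 12 mm deep: the home of the rubber stamp. Origin: centre of the underside, on the counter; z up; recess floor 4 mm above the origin, rim 16 mm above it.
- pen_rest: fixed low beech block 50 mm (x) by 165 mm (y), 10 mm high, with a groove 31 mm (x) by 149 mm (y, its long side), 6 mm deep: the home of the marker. Origin: centre of the underside, on the counter; z up; groove floor 4 mm, rim 10 mm above it. A seated marker stands 11 mm proud of the rim.
- stamp_pad: bystander: flat red ink pad tin with a black base, lid shut, 71 mm (x) by 112 mm (y) by 19 mm high, lying loose on the counter between the robot and the rests. Origin: centre of its underside; z up. Leave it alone. The strip of counter to its left and right, 0.40 to 0.48 m ahead of the base and up to 0.2 m to either side, is clear for parking; letters and parcels lie in the near corners beyond it.
Mind the look-alikes: they are no part of the job. Of the things that look like the rubber_stamp, the smallest one is meant.

How it is judged:
At the end, for the whole second after the job is handed in: Each tool is let go and at rest in its own rest: centre within 14 mm of the rest's centre, underside on the recess floor (origin under 6.5 mm above the rest's origin), upright within 0.08 rad, long side within 0.26 rad of the recess's long side (any turn for the roll) (horizontal distance between labels and roll_rest below 0.014 m and z of labels in the frame of roll_rest between 0 and 0.0065 m and angle between each of labels, date_stamp, rubber_stamp, felt_marker's own z axis and vertical below 0.08 rad and linear speed of each of labels, date_stamp, rubber_stamp, felt_marker below 0.02 m/s and horizontal distance between date_stamp and dater_rest below 0.014 m and z of date_stamp in the frame of dater_rest between 0 and 0.0065 m and angle between the y axis of date_stamp and the y axis of dater_rest, either way round below 0.26 rad and horizontal distance between rubber_stamp and stamp_rest below 0.014 m and z of rubber_stamp in the frame of stamp_rest between 0 and 0.0065 m and angle between the y axis of rubber_stamp and the y axis of stamp_rest, either way round below 0.26 rad and horizontal distance between felt_marker and pen_rest below 0.014 m and z of felt_marker in the frame of pen_rest between 0 and 0.0065 m and angle between the y axis of felt_marker and the y axis of pen_rest, either way round below 0.26 rad); the robot touches nothing.
It fails at once if the label roll is let fall (moves faster than 0.8 m/s without being held) (linear speed of labels above 0.8 m/s and contact force between the fingers and labels below 0.05 N).
It fails at once if the date stamp is let fall (moves faster than 0.8 m/s without being held) (linear speed of date_stamp above 0.8 m/s and contact force between the fingers and date_stamp below 0.05 N).
It fails at once if the rubber stamp is let fall (moves faster than 0.8 m/s without being held) (linear speed of rubber_stamp above 0.8 m/s and contact force between the fingers and rubber_stamp below 0.05 N).
It fails at once if the marker is let fall (moves faster than 0.8 m/s without being held) (linear speed of felt_marker above 0.8 m/s and contact force between the fingers and felt_marker below 0.05 N).
It fails at once if the ink pad is shifted by more than 30 mm (distance of stamp_pad from where it was at the start of the episode above 0.03 m).
It also fails if it takes over 128 s, if anything falls off the work surface, if the arm or the gripper's body presses on something with over 40 N, if the wrist force passes 120 N, or if a joint passes its speed limit or range.

## Working session

There is one attempt and no reset: what is moved stays moved. The work goes in short steps, Python scripts to look and compute and a shell command to move; the robot and the scene stay as the last step left them, time stands still between calls to the robot, and variables do not carry over. Pictures are saved under pics/ and viewed, at most 14 in all, crops included, and the job is handed in when it is done.

```bash
ls; mkdir -p pics
cat > h.py <<'E'
import numpy as np,cv2
from station import ctrl
def cam(n,save=None):
    c=ctrl.read_camera(n)
    if save: cv2.imwrite(save,cv2.cvtColor(c["pixels"],cv2.COLOR_RGB2BGR))
    return c
def cloud(c):
    K=c["K"];d=c["depth"];v,u=np.mgrid[:d.shape[0],:d.shape[1]]
    p=np.stack([(u-K[0,2])/K[0,0]*d,-(v-K[1,2])/K[1,1]*d,-d],-1)
    T=c["world_from_camera"];return p@T[:3,:3].T+T[:3,3]
def ray(c,u,v,z):
    K=c["K"];T=c["world_from_camera"]
    r=T[:3,:3]@np.array([(u-K[0,2])/K[0,0],-(v-K[1,2])/K[1,1],-1]);o=T[:3,3]
    return o+r*(z-o[2])/r[2]
E
python3 - <<'E'
from h import *
import pickle
D={}
for n in("top","side","wrist"):
    c=cam(n,f"pics/{n}0.png");D[n]=c;print(n,c["K"].round(1).tolist(),c["world_from_camera"].round(3).tolist(),[k for k in c])
pickle.dump(D,open("d0.pkl","wb"));print(ctrl.observe())
E
```

```text
pics
top [[415.5, 0.0, 253.3], [0.0, 415.5, 192.1], [0.0, 0.0, 1.0]] [[-0.13, 0.967, -0.22, 0.273], [-0.992, -0.127, 0.028, 0.021], [-0.001, 0.222, 0.975, 0.983], [0.0, 0.0, 0.0, 1.0]] ['pixels', 'depth', 'K', 'world_from_camera']
side [[365.5, 0.0, 257.6], [0.0, 365.5, 188.7], [0.0, 0.0, 1.0]] [[-0.99, 0.075, -0.12, 0.371], [-0.14, -0.642, 0.753, 0.676], [-0.021, 0.763, 0.647, 0.647], [0.0, 0.0, 0.0, 1.0]] ['pixels', 'depth', 'K', 'world_from_camera']
wrist [[269.5, 0.0, 261.3], [0.0, 269.5, 194.7], [0.0, 0.0, 1.0]] [[0.226, -0.924, -0.307, 0.05], [0.974, 0.214, 0.073, 0.577], [-0.001, -0.316, 0.949, 0.373], [0.0, 0.0, 0.0, 1.0]] ['pixels', 'depth', 'K', 'world_from_camera']
{'time_s': 0.15, 'joints': array([ 1.23269793e+00,  3.77899703e-01,  7.99681530e-02,  1.27436954e+00,
       -4.28138065e-06,  1.46049278e+00]), 'dq': array([-0.00041334, -0.00147934,  0.00468642, -0.00152714, -0.00022929,
        0.00015332]), 'effort': array([ 4.83589374e-04, -4.64035392e+01,  2.70169938e+01,  1.39001964e-02,
       -1.44528390e-04,  4.56564706e-06]), 'eef_pos': array([0.12969234, 0.55969928, 0.23058665]), 'orientation': array([-1.65187483e-04,  1.13651292e-01,  9.93520416e-01, -7.34024985e-04]), 'ft_force': array([-0.49790126,  0.30373695,  1.07888517]), 'moment': array([-0.00325763, -0.0693701 ,  0.007407  ]), 'finger_force': 0.0, 'grip_width': 0.08570683642881365}
```

View pics/top0.png

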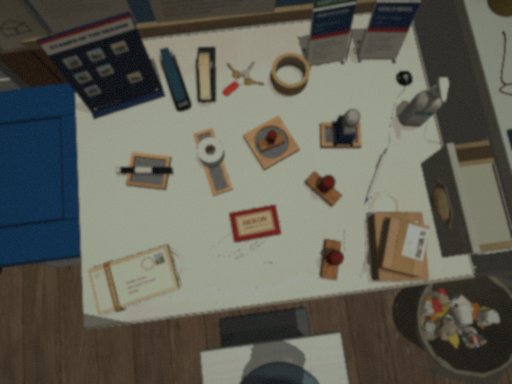

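View pics/side0.png

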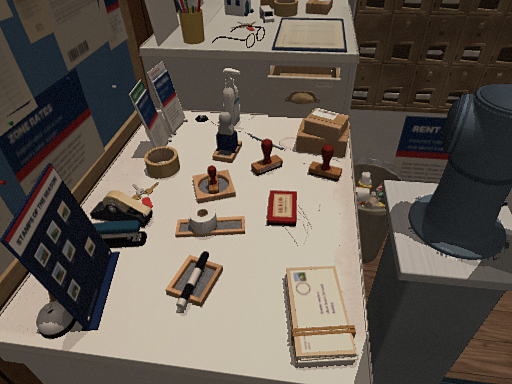

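The top view shows the rests: dater rest (150,170) with the marker across it, pen rest (212,160) with the roll, roll rest (270,142) with a rubber stamp, and stamp rest (341,133) with the date stamp. The ink pad is at (255,223). Three things look like the rubber stamp: (268,140) in the roll rest, (323,187) and (333,258). The one in the roll rest fits the description, and I'll confirm that by measuring sizes and viewing a crop.

```bash
cat > m.py <<'E'
from h import *
import pickle
D=pickle.load(open("d0.pkl","rb"));c=D["top"];P=cloud(c);im=c["pixels"]
hsv=cv2.cvtColor(im,cv2.COLOR_RGB2HSV)
print("counter z",np.median(P[200:215,120:220,2]),"rms")
print("hsv",hsv[183,150],hsv[185,222],hsv[125,285],hsv[145,357],hsv[140,266],hsv[192,333])
# beech: orange hue
m=((hsv[...,0]>5)&(hsv[...,0]<20)&(hsv[...,1]>90)&(hsv[...,2]>60)).astype(np.uint8)
for name,(u0,v0,u1,v1) in dict(dater=(120,145,180,195),pen=(188,122,238,200),roll=(238,110,303,172),stamp=(312,115,366,155),sA=(302,168,345,208),sB=(315,232,350,284)).items():
    s=np.zeros_like(m);s[v0:v1,u0:u1]=m[v0:v1,u0:u1]
    zt={'pen':.010}.get(name,.016 if name[0]!='s' or name=='stamp' else .017)
    ok=s.astype(bool)&(abs(P[...,2]-zt)<.012)
    v,u=np.nonzero(ok)
    w=np.array([ray(c,a,b,zt)[:2] for a,b in zip(u,v)]).astype(np.float32)
    r=cv2.minAreaRect(w*1000)
    print(name,len(u),"c",np.round(r[0],1),"size",np.round(r[1],1),"ang",round(r[2],1),"z",P[ok][:,2].mean().round(4))
big=cv2.resize(cv2.cvtColor(im[100:290,110:380],cv2.COLOR_RGB2BGR),None,fx=2.95,fy=2.95,interpolation=cv2.INTER_CUBIC)
cv2.imwrite("pics/crop0.png",cv2.convertScaleAbs(big,alpha=1.5))
E
python3 m.py
```

```text
counter z -0.0011623619661163542 rms
hsv [ 15  81 104] [24 15 84] [ 24  48 154] [ 16 120 123] [ 13 129  65] [ 15 150 119]
dater 420 c [577.4 238.3] size [94.9 80.1] ang 75.9 z 0.0148
pen 330 c [582.6  82.3] size [162.7  46.4] ang 11.1 z 0.0087
roll 976 c [610.3 -65.8] size [100.8 100.8] ang 23.0 z 0.0158
stamp 312 c [ 607.1 -238.1] size [96.8 60. ] ang 82.5 z 0.0148
sA 374 c [ 477.8 -172.5] size [85.7 34.8] ang 39.2 z 0.0227
sB 382 c [ 310.7 -161.8] size [35.8 85.9] ang 73.3 z 0.0226
```

View pics/crop0.png

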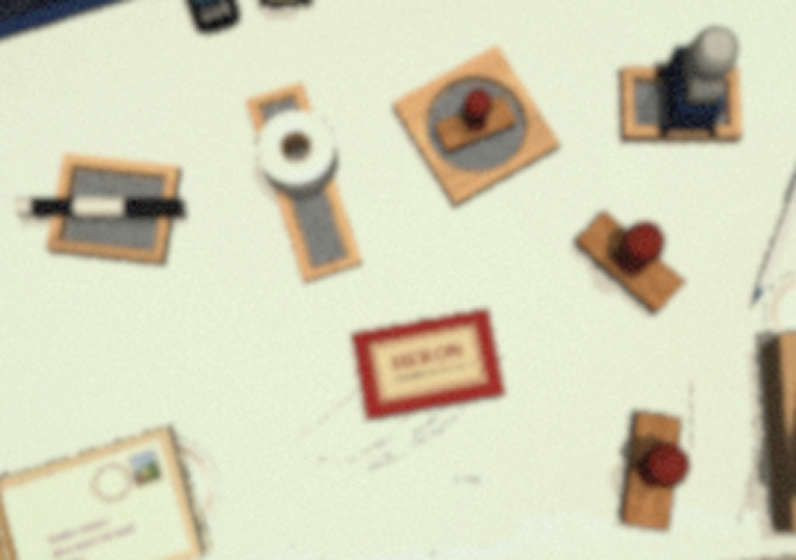

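The crop confirms it. The stamp in the roll rest (crop 478,120) has a base about 64 mm long, clearly the smallest. The two loose ones, at crop (630,255) and (655,465), measure about 86 mm, so they are decoys. Next I'll measure the tools.

```bash
cat > t.py <<'E'
from h import *
import pickle,sys
def rect(name,P,ok,c=None,z=None):
    v,u=np.nonzero(ok)
    w=P[ok][:,:2] if c is None else np.array([ray(c,a,b,z)[:2] for a,b in zip(u,v)])
    r=cv2.minAreaRect((w*1000).astype(np.float32))
    a=r[2] if r[1][0]>r[1][1] else r[2]+90
    print(name,len(u),"c",np.round(r[0],1),"mean",(w.mean(0)*1000).round(1),"size",np.round(r[1],1),"longdir",round(a%180,1),"z90",np.percentile(P[ok][:,2],90).round(4))
if __name__=="__main__":
    D=pickle.load(open("d0.pkl","rb"))
    for n in("top","side"):
        c=D[n];P=cloud(c);hsv=cv2.cvtColor(c["pixels"],cv2.COLOR_RGB2HSV)
        X,Y,Z=P[...,0],P[...,1],P[...,2]
        near=lambda x,y,r:np.hypot(X-x,Y-y)<r
        print(n)
        rect("labels top",P,near(.60,.09,.06)&(Z>.043))
        rect("marker ray",P,near(.577,.238,.09)&(Z>.024),c,.025)
        rect("marker pts",P,near(.577,.238,.09)&(Z>.026))
        rect("dater handle top",P,near(.607,-.238,.07)&(Z>.122))
        rect("dater handle",P,near(.607,-.238,.07)&(Z>.08))
        rect("dater body",P,near(.607,-.238,.07)&(Z>.024)&(Z<.068))
        rect("stamp handle top",P,near(.61,-.066,.06)&(Z>.055))
        b=near(.61,-.066,.036)&(Z>.008)&(Z<.035)&(hsv[...,1]>90)
        rect("stamp base",P,b,c,.021)
        rect("pad",P,near(.43,0.01,.08)&(Z>.012))
E
python3 t.py
```

```text
top
labels top 476 c [597.4  82.5] mean [597.2  82.2] size [61.9 60.4] longdir 82.6 z90 0.051
marker ray 388 c [576.5 248.3] mean [576.6 248. ] size [134.7  14.9] longdir 82.5 z90 0.0331
marker pts 369 c [575.5 247. ] mean [575.2 246.1] size [134.4  15.7] longdir 82.7 z90 0.0332
dater handle top 194 c [ 607.3 -242. ] mean [ 605.4 -240.9] size [30.2 36.4] longdir 169.5 z90 0.1335
dater handle 341 c [ 606.1 -242. ] mean [ 600.9 -239.3] size [32.5 42.5] longdir 167.5 z90 0.1329
dater body 269 c [ 606.5 -242.7] mean [ 596.1 -233.9] size [36.5 57.1] longdir 173.2 z90 0.0663
stamp handle top 87 c [608.4 -65.7] mean [607.4 -65.1] size [21.3 21.2] longdir 28.2 z90 0.0736
stamp base 228 c [608.8 -65.6] mean [607.3 -64.4] size [27.3 64.4] longdir 106.0 z90 0.0244
pad 1430 c [415.9  -0.6] mean [415.3  -0.5] size [ 70.7 111.6] longdir 93.2 z90 0.02
side
labels top 409 c [599.3  81.9] mean [599.1  84.4] size [62.8 60.9] longdir 88.2 z90 0.0518
marker ray 486 c [578.  243.6] mean [579.1 247.9] size [140.4  18.4] longdir 82.7 z90 0.0341
marker pts 466 c [577.9 246.4] mean [577.2 251.9] size [135.   16.7] longdir 82.3 z90 0.0341
dater handle top 86 c [ 608.2 -241. ] mean [ 607.5 -237.6] size [33.  27.6] longdir 17.5 z90 0.1339
dater handle 252 c [ 608.5 -240.4] mean [ 606.6 -234.9] size [45.1 29. ] longdir 11.7 z90 0.1325
dater body 287 c [ 609.1 -241.6] mean [ 606.2 -230.9] size [37.2 58.5] longdir 175.8 z90 0.0659
stamp handle top 71 c [610.5 -62.3] mean [610.3 -61.4] size [22.  16.1] longdir 25.0 z90 0.0749
stamp base 152 c [609.8 -60.2] mean [608.5 -56.2] size [25.6 74.5] longdir 106.4 z90 0.0278
pad 902 c [417.7  -1.1] mean [417.5   3.8] size [ 70.6 115.8] longdir 92.9 z90 0.0205
```

```bash
cat > g.py <<'E'
# usage: g.py x y z phi(deg, world dir of tool y); travel given in CURRENT tool axes (twist done after)
from h import *
import sys
from scipy.spatial.transform import Rotation as R
s=ctrl.observe();q=s["orientation"];r=R.from_quat([q[1],q[2],q[3],q[0]]).as_matrix()
p=s["eef_pos"];phi=np.degrees(np.arctan2(r[1,1],r[0,1]))
print("t",round(s["time_s"],2),"p",p.round(4),"phi",phi.round(1),"j",np.degrees(s["joints"]).round(0),"w",round(s["grip_width"],4),"F",round(s["finger_force"],1),"tilt",np.degrees(np.arccos(-r[2,2])).round(2))
a=list(map(float,sys.argv[1:]))
for i in range(0,len(a),4):
    x,y,z,f=a[i:i+4];d=(f-phi+180)%360-180
    print("travel",(r.T@(np.array([x,y,z])-p)/.05).round(2),"twist",round(-d/5,2))
    p=np.array([x,y,z]);c,s_=np.cos(np.radians(d)),np.sin(np.radians(d))
    r=np.array([[c,-s_,0],[s_,c,0],[0,0,1]])@r;phi=f
E
python3 g.py .598 .0823 .12 77 .598 .0823 .020 77
```

```text
t 0.15 p [0.1297 0.5597 0.2306] phi 76.9 j [71. 22.  5. 73. -0. 84.] w 0.0857 F 0.0 tilt 0.09
travel [-11.28  -7.18   2.22] twist -0.01
travel [-0.  0.  2.] twist -0.0
```

```bash
R='{"gripper":1,"travel":[-0.8,-0.5,0],"twist":0}'
python3 -m pendant '[{"gripper":1,"travel":[-0.4,-0.25,0],"twist":0},{"gripper":1,"travel":[-0.8,-0.5,0],"twist":0},{"gripper":1,"travel":[-0.8,-0.5,0],"twist":0},{"gripper":1,"travel":[-0.8,-0.5,0],"twist":0},{"gripper":1,"travel":[-0.8,-0.5,0],"twist":0},{"gripper":1,"travel":[-0.8,-0.5,0],"twist":0},{"gripper":1,"travel":[-0.8,-0.5,0],"twist":0},{"gripper":1,"travel":[-0.8,-0.5,0],"twist":0},{"gripper":1,"travel":[-0.8,-0.5,0],"twist":0},{"gripper":1,"travel":[-0.8,-0.5,0],"twist":0}]' 30
python3 -m pendant '[{"gripper":1,"travel":[-0.8,-0.5,0.4],"twist":0},{"gripper":1,"travel":[-0.8,-0.5,0.4],"twist":0},{"gripper":1,"travel":[-0.8,-0.5,0.4],"twist":0},{"gripper":1,"travel":[-0.8,-0.5,0.4],"twist":0},{"gripper":1,"travel":[-0.48,-0.43,0.3],"twist":0},{"gripper":1,"travel":[0,0,0.3],"twist":0},{"gripper":1,"travel":[0,0,0],"twist":0}]'
python3 g.py .598 .0823 .020 77
```

```text
time_s: 1.4
eef_pos: [0.4471, 0.2417, 0.2311]
orientation: [-0.0, 0.114, 0.994, 0.0]
ft_force: [-0.7, 0.1, 0.9]
grip_width: 0.0854
finger_force: 0.0
time_s: 2.28
eef_pos: [0.5963, 0.0834, 0.1195]
orientation: [-0.002, 0.114, 0.994, -0.0]
ft_force: [-0.3, 0.4, 0.2]
grip_width: 0.0857
finger_force: 0.0
t 2.27 p [0.5963 0.0834 0.1195] phi 77.0 j [ 2. 28. -3. 60.  0. 15.] w 0.0857 F 0.0 tilt 0.24
travel [-0.05 -0.01  1.99] twist -0.01
```

```bash
python3 -m pendant '[{"gripper":1,"travel":[0,0,0.5],"twist":0},{"gripper":1,"travel":[0,0,0.5],"twist":0},{"gripper":1,"travel":[0,0,0.5],"twist":0},{"gripper":1,"travel":[0,0,0.3],"twist":0},{"gripper":1,"travel":[0,0,0.18],"twist":0},{"gripper":1,"travel":[0,0,0],"twist":0},{"gripper":0.6,"travel":[0,0,0],"twist":0},{"gripper":0.5,"travel":[0,0,0],"twist":0},{"gripper":0.4,"travel":[0,0,0],"twist":0},{"gripper":0.4,"travel":[0,0,0],"twist":0}]' 30
python3 g.py .598 .0823 .12 77 .44 .14 .06 77 .44 .14 .011 77
```

```text
time_s: 3.52
eef_pos: [0.5992, 0.0832, 0.0235]
orientation: [0.001, 0.114, 0.994, 0.0]
ft_force: [-1.1, -0.3, 6.3]
grip_width: 0.061
finger_force: 33.2
t 3.52 p [0.5992 0.0832 0.0235] phi 76.9 j [  2.  33. -10.  47.   0.  15.] w 0.061 F 33.2 tilt 0.13
travel [ 0.02 -0.02 -1.93] twist -0.01
travel [3.34 0.41 1.19] twist -0.0
travel [ 0.   -0.    0.98] twist -0.0
```

```bash
python3 -m pendant '[{"gripper":0.4,"travel":[0,0,-0.2],"twist":0},{"gripper":0.4,"travel":[0,0,-0.5],"twist":0},{"gripper":0.4,"travel":[0,0,-0.5],"twist":0},{"gripper":0.4,"travel":[0.5,0.06,0],"twist":0},{"gripper":0.4,"travel":[0.7,0.09,0],"twist":0},{"gripper":0.4,"travel":[0.7,0.08,0],"twist":0},{"gripper":0.4,"travel":[0.7,0.09,0],"twist":0},{"gripper":0.4,"travel":[0.5,0.06,0],"twist":0},{"gripper":0.4,"travel":[0.2,0.02,0],"twist":0},{"gripper":0.4,"travel":[0,0,0],"twist":0}]'
python3 g.py .44 .14 .0135 77
python3 - <<'E'
from h import *
c=cam("side","pics/s1.png");P=cloud(c);ok=(np.hypot(P[...,0]-.44,P[...,1]-.14)<.03);Z=P[...,2][ok];print(np.histogram(Z,bins=np.arange(0,.2,.01)))
E
```

```text
time_s: 4.78
eef_pos: [0.442, 0.1398, 0.0825]
orientation: [0.0, 0.113, 0.994, -0.0]
ft_force: [-0.0, 0.4, -1.6]
grip_width: 0.0614
finger_force: 33.1
t 4.78 p [0.442  0.1398 0.0825] phi 77.0 j [ 10.  15. -28.  47.  -0.  23.] w 0.0614 F 33.1 tilt 0.02
travel [ 0.04 -0.01  1.38] twist -0.01
(array([283,   0,   0,   0,   0,   0,   1,  62,  51,  64, 159,  70,   0,
         1,   5,  20,  38,  46,  58]), array([0.  , 0.01, 0.02, 0.03, 0.04, 0.05, 0.06, 0.07, 0.08, 0.09, 0.1 ,
       0.11, 0.12, 0.13, 0.14, 0.15, 0.16, 0.17, 0.18, 0.19]))
```

View pics/s1.png

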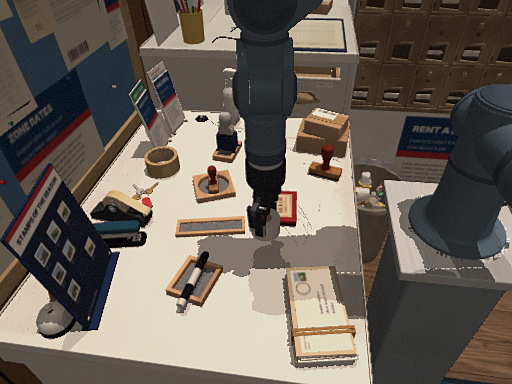

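The side view shows the roll held level at (265,225), with its underside about 12 mm below the TCP. I'll lower it onto the counter slowly.

```bash
python3 -m pendant '[{"gripper":0.4,"travel":[0,0,0.4],"twist":0},{"gripper":0.4,"travel":[0,0,0.4],"twist":0},{"gripper":0.4,"travel":[0,0,0.3],"twist":0},{"gripper":0.4,"travel":[0,0,0.1],"twist":0},{"gripper":0.4,"travel":[0,0,0.08],"twist":0},{"gripper":0.4,"travel":[0,0,0],"twist":0}]'
python3 -m pendant '[{"gripper":0.4,"travel":[0,0,0.04],"twist":0},{"gripper":0.4,"travel":[0,0,0.04],"twist":0},{"gripper":0.4,"travel":[0,0,0],"twist":0}]'
python3 g.py .44 .14 .1 77
```

```text
time_s: 5.58
eef_pos: [0.4426, 0.1398, 0.0185]
orientation: [0.0, 0.114, 0.994, 0.0]
ft_force: [0.4, -0.4, -2.0]
grip_width: 0.0611
finger_force: 33.1
time_s: 5.95
eef_pos: [0.4419, 0.1399, 0.0143]
orientation: [-0.0, 0.114, 0.994, 0.0]
ft_force: [0.1, 0.8, -1.4]
grip_width: 0.0612
finger_force: 33.1
t 5.95 p [0.4419 0.1399 0.0143] phi 77.0 j [ 10.  20. -33.  37.   0.  23.] w 0.0612 F 33.1 tilt 0.01
travel [ 0.04 -0.01 -1.71] twist -0.01
```

```bash
python3 -m pendant '[{"gripper":0.4,"travel":[0,0,0.03],"twist":0},{"gripper":0.4,"travel":[0,0,0.03],"twist":0},{"gripper":0.4,"travel":[0,0,0.02],"twist":0},{"gripper":0.4,"travel":[0,0,0],"twist":0}]'
python3 -m pendant '[{"gripper":0.4,"travel":[0,0,0.02],"twist":0},{"gripper":0.4,"travel":[0,0,0],"twist":0}]'
```

```text
time_s: 6.45
eef_pos: [0.4422, 0.1399, 0.0134]
orientation: [0.001, 0.114, 0.994, 0.0]
ft_force: [-10.9, -1.8, 32.1]
grip_width: 0.061
finger_force: 36.4
time_s: 6.7
eef_pos: [0.4422, 0.1399, 0.0133]
orientation: [0.001, 0.114, 0.994, 0.0]
ft_force: [-14.3, -2.8, 43.1]
grip_width: 0.0608
finger_force: 37.5
```

```bash
python3 -m pendant '[{"gripper":0.75,"travel":[0,0,-0.04],"twist":0},{"gripper":1,"travel":[0,0,0],"twist":0},{"gripper":1,"travel":[0,0,0],"twist":0},{"gripper":1,"travel":[0,0,-0.3],"twist":0},{"gripper":1,"travel":[0,0,-0.7],"twist":0},{"gripper":1,"travel":[0,0,-0.7],"twist":0},{"gripper":1,"travel":[0,0,-0.2],"twist":0}]'
python3 g.py .577 .247 .1 77 .577 .247 .024 172.6
python3 - <<'E'
from h import *
c=cam("side","pics/s2.png");P=cloud(c);cam("wrist","pics/w2.png")
E
```

```text
time_s: 7.58
eef_pos: [0.4435, 0.1401, 0.1079]
orientation: [0.002, 0.114, 0.994, 0.0]
ft_force: [-0.3, 0.6, 0.2]
grip_width: 0.0854
finger_force: 0.0
t 7.58 p [0.4435 0.1401 0.1079] phi 76.9 j [ 10.  14. -26.  50.   0.  23.] w 0.0854 F 0.0 tilt 0.19
travel [-2.12  2.69  0.17] twist -0.01
travel [ 0.   -0.    1.52] twist -19.12
```

View pics/w2.png

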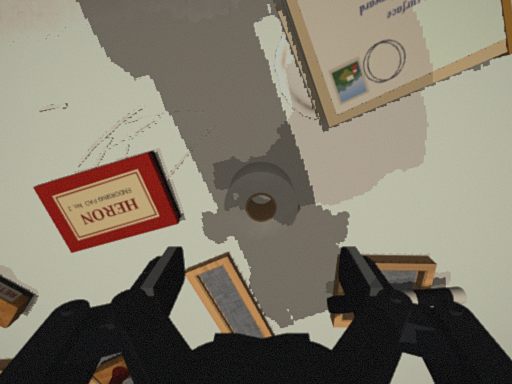

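The wrist view shows the roll standing free and level on the counter at (262,205), with the marker lower right. Next is the marker.

```bash
python3 -m pendant '[{"gripper":1,"travel":[-0.4,0.5,0],"twist":0},{"gripper":1,"travel":[-0.6,0.7,0],"twist":0},{"gripper":1,"travel":[-0.6,0.7,0],"twist":0},{"gripper":1,"travel":[-0.4,0.5,0],"twist":0},{"gripper":1,"travel":[-0.12,0.29,0],"twist":-0.5},{"gripper":1,"travel":[0,0,0],"twist":-1},{"gripper":1,"travel":[0,0,0],"twist":-1},{"gripper":1,"travel":[0,0,0],"twist":-1},{"gripper":1,"travel":[0,0,0],"twist":-1},{"gripper":1,"travel":[0,0,0],"twist":-1}]'
python3 -m pendant '[{"gripper":1,"travel":[0,0,0],"twist":-1},{"gripper":1,"travel":[0,0,0],"twist":-1},{"gripper":1,"travel":[0,0,0],"twist":-1},{"gripper":1,"travel":[0,0,0],"twist":-1},{"gripper":1,"travel":[0,0,0],"twist":-1},{"gripper":1,"travel":[0,0,0],"twist":-1},{"gripper":1,"travel":[0,0,0],"twist":-1},{"gripper":1,"travel":[0,0,0],"twist":-1},{"gripper":1,"travel":[0,0,0],"twist":-1},{"gripper":1,"travel":[0,0,0],"twist":-1}]'
python3 -m pendant '[{"gripper":1,"travel":[0,0,0],"twist":-1},{"gripper":1,"travel":[0,0,0],"twist":-1},{"gripper":1,"travel":[0,0,0],"twist":-1},{"gripper":1,"travel":[0,0,0],"twist":-0.6},{"gripper":1,"travel":[0,0,0],"twist":0}]'
python3 g.py .577 .247 .024 172.6
```

```text
time_s: 8.93
eef_pos: [0.5744, 0.2465, 0.1037]
orientation: [-0.002, -0.127, 0.992, -0.0]
ft_force: [-0.5, -0.3, -0.0]
grip_width: 0.0853
finger_force: 0.0
time_s: 10.18
eef_pos: [0.5744, 0.2465, 0.1037]
orientation: [-0.002, -0.534, 0.845, 0.001]
ft_force: [0.7, -0.1, 0.0]
grip_width: 0.0852
finger_force: 0.0
time_s: 10.8
eef_pos: [0.5745, 0.2466, 0.1041]
orientation: [-0.002, -0.659, 0.752, 0.001]
ft_force: [0.3, 0.8, 0.3]
grip_width: 0.0852
finger_force: 0.0
t 10.8 p [0.5745 0.2466 0.1041] phi 172.4 j [ 17.  31.   0.  59.   0. -65.] w 0.0852 F 0.0 tilt 0.19
travel [-0.02 -0.05  1.6 ] twist -0.04
```

```bash
python3 -m pendant '[{"gripper":1,"travel":[0,-0.03,0.5],"twist":0},{"gripper":0.8,"travel":[0,0,0.5],"twist":0},{"gripper":0.6,"travel":[0,0,0.4],"twist":0},{"gripper":0.4,"travel":[0,0,0.2],"twist":0},{"gripper":0.3,"travel":[0,0,0],"twist":0},{"gripper":0.2,"travel":[0,0,0],"twist":0},{"gripper":0,"travel":[0,0,0],"twist":0},{"gripper":0,"travel":[0,0,0],"twist":0},{"gripper":0,"travel":[0,0,0],"twist":0},{"gripper":0,"travel":[0,0,0],"twist":0}]' 25
python3 g.py .577 .247 .074 172.6
```

```text
time_s: 12.05
eef_pos: [0.5778, 0.2469, 0.0271]
orientation: [0.001, -0.659, 0.752, -0.0]
ft_force: [0.7, -0.2, 5.1]
grip_width: 0.0159
finger_force: 26.6
t 12.05 p [0.5778 0.2469 0.0271] phi 172.4 j [ 17.  35.  -5.  50.   0. -65.] w 0.0159 F 26.6 tilt 0.09
travel [ 0.    0.01 -0.94] twist -0.03
```

```bash
python3 -m pendant '[{"gripper":0,"travel":[0,0,-0.2],"twist":0},{"gripper":0,"travel":[0,0,-0.5],"twist":0},{"gripper":0,"travel":[0,0,-0.5],"twist":0},{"gripper":0,"travel":[0,0,0],"twist":0.5},{"gripper":0,"travel":[0,0,0],"twist":1},{"gripper":0,"travel":[0,0,0],"twist":1},{"gripper":0,"travel":[0,0,0],"twist":1},{"gripper":0,"travel":[0,0,0],"twist":1},{"gripper":0,"travel":[0,0,0],"twist":1},{"gripper":0,"travel":[0,0,0],"twist":1}]'
python3 -m pendant '[{"gripper":0,"travel":[0,0,0],"twist":1},{"gripper":0,"travel":[0,0,0],"twist":1},{"gripper":0,"travel":[0,0,0],"twist":1},{"gripper":0,"travel":[0,0,0],"twist":1},{"gripper":0,"travel":[0,0,0],"twist":1},{"gripper":0,"travel":[0,0,0],"twist":1},{"gripper":0,"travel":[0,0,0],"twist":1},{"gripper":0,"travel":[0,0,0],"twist":0.8},{"gripper":0,"travel":[0,0,0],"twist":0}]'
python3 g.py .5826 .0823 .075 101
cat > pr.py <<'E'
from t import *
def rests(names,src="top"):
    c=cam(src);P=cloud(c);hsv=cv2.cvtColor(c["pixels"],cv2.COLOR_RGB2HSV)
    m=(hsv[...,0]>5)&(hsv[...,0]<20)&(hsv[...,1]>90)&(hsv[...,2]>50)
    S=dict(pen=(.583,.082,.095,.010),dater=(.577,.238,.07,.016),roll=(.61,-.066,.08,.016),stamp=(.607,-.238,.065,.016))
    for n in names:
        x,y,r,z=S[n];ok=m&(np.hypot(P[...,0]-x,P[...,1]-y)<r)&(abs(P[...,2]-z)<.01)
        rect(src+" "+n,P,ok,c,z)
if __name__=="__main__":
    import sys
    for s in("top","side"):
        try: rests(sys.argv[1:],s)
        except Exception as e: print(s,e)
E
python3 pr.py pen dater roll stamp
```

```text
time_s: 13.3
eef_pos: [0.5768, 0.2467, 0.0865]
orientation: [-0.0, -0.421, 0.907, 0.0]
ft_force: [-0.5, 0.2, 0.2]
grip_width: 0.016
finger_force: 26.1
time_s: 14.42
eef_pos: [0.5769, 0.2466, 0.0865]
orientation: [-0.0, -0.096, 0.995, -0.0]
ft_force: [-0.4, -0.7, -0.1]
grip_width: 0.016
finger_force: 26.1
t 14.43 p [0.5769 0.2466 0.0865] phi 101.0 j [17. 32. -1. 57.  0.  6.] w 0.016 F 26.1 tilt 0.02
travel [ 0.51 -3.25  0.23] twist -0.0
top pen 499 c [582.6  82.5] mean [581.7  82.7] size [162.6  46.7] longdir 11.1 z90 0.0109
top dater 315 c [577.3 238.3] mean [569.8 228.4] size [95.7 80.8] longdir 76.7 z90 0.0171
top roll 975 c [610.3 -65.9] mean [610.1 -65. ] size [100.8 100.7] longdir 22.8 z90 0.0203
top stamp 318 c [ 607.1 -238.1] mean [ 601.5 -231.9] size [96.7 60. ] longdir 82.5 z90 0.0179
side pen 501 c [562.3  80.7] mean [558.5  81.3] size [120.8  58.2] longdir 11.1 z90 0.0118
side dater 707 c [578.2 240.7] mean [576.1 251.8] size [101.2  86. ] longdir 76.1 z90 0.0177
side roll 584 c [607.7 -63.9] mean [603.3 -59.3] size [ 93.4 115.8] longdir 113.1 z90 0.0213
side stamp 162 c [ 607.7 -233.5] mean [ 604.1 -211.5] size [110.4  65.9] longdir 82.1 z90 0.0175
```

```bash
python3 -m pendant '[{"gripper":0,"travel":[0.1,-0.4,0],"twist":0},{"gripper":0,"travel":[0.1,-0.7,0],"twist":0},{"gripper":0,"travel":[0.1,-0.7,0],"twist":0},{"gripper":0,"travel":[0.1,-0.7,0],"twist":0},{"gripper":0,"travel":[0.1,-0.5,0],"twist":0},{"gripper":0,"travel":[0.01,-0.25,0.1],"twist":0},{"gripper":0,"travel":[0,0,0.4],"twist":0},{"gripper":0,"travel":[0,0,0.2],"twist":0},{"gripper":0,"travel":[0,0,0],"twist":0}]'
python3 g.py .5826 .0823 .015 101
python3 - <<'E'
from t import *
for n in("top","side"):
    c=cam(n);P=cloud(c);h=cv2.cvtColor(c["pixels"],cv2.COLOR_RGB2HSV)
    ok=(np.hypot(P[...,0]-.583,P[...,1]-.082)<.085)&(P[...,2]>.028)&(P[...,2]<.075)&((abs(P[...,0]-.583)>.02))
    if ok.sum()>10: rect(n,P,ok)
E
```

```text
time_s: 15.65
eef_pos: [0.5818, 0.0825, 0.0502]
orientation: [-0.001, -0.096, 0.995, 0.0]
ft_force: [0.4, 0.4, 0.7]
grip_width: 0.0161
finger_force: 26.1
t 15.65 p [0.5818 0.0825 0.0502] phi 101.0 j [  2.  30. -11.  50.   0.  -9.] w 0.0161 F 26.1 tilt 0.14
travel [-0.02 -0.01  0.7 ] twist -0.0
side 285 c [583.4  82. ] mean [581.1  85.1] size [133.5  19.8] longdir 11.7 z90 0.0577
```

```bash
python3 -m pendant '[{"gripper":0,"travel":[-0.02,0,0.3],"twist":0},{"gripper":0,"travel":[0,0,0.2],"twist":0},{"gripper":0,"travel":[0,0,0.1],"twist":0},{"gripper":0,"travel":[0,0,0.06],"twist":0},{"gripper":0,"travel":[0,0,0.04],"twist":0},{"gripper":0,"travel":[0,0,0],"twist":0}]'
python3 -m pendant '[{"gripper":0,"travel":[0,0,0.02],"twist":0},{"gripper":0,"travel":[0,0,0],"twist":0}]'
```

```text
time_s: 16.5
eef_pos: [0.584, 0.0825, 0.0164]
orientation: [0.0, -0.095, 0.995, 0.0]
ft_force: [0.3, 0.4, 0.0]
grip_width: 0.0158
finger_force: 26.1
time_s: 16.75
eef_pos: [0.584, 0.0826, 0.0154]
orientation: [0.0, -0.095, 0.995, 0.0]
ft_force: [0.3, -0.1, -0.2]
grip_width: 0.016
finger_force: 26.1
```

```bash
python3 -m pendant '[{"gripper":0,"travel":[0,0,0.02],"twist":0},{"gripper":0,"travel":[0,0,0.02],"twist":0},{"gripper":0,"travel":[0,0,0],"twist":0}]'
```

```text
time_s: 17.12
eef_pos: [0.5842, 0.0826, 0.015]
orientation: [0.001, -0.095, 0.995, -0.0]
ft_force: [-4.1, -0.0, 12.3]
grip_width: 0.0161
finger_force: 27.4
```

```bash
python3 -m pendant '[{"gripper":0.25,"travel":[0,0,0],"twist":0},{"gripper":0.5,"travel":[0,0,0],"twist":0},{"gripper":0.5,"travel":[0,0,-0.2],"twist":0},{"gripper":0.5,"travel":[0,0,-0.8],"twist":0},{"gripper":0.8,"travel":[0,0,-0.9],"twist":0},{"gripper":1,"travel":[0,0,-0.9],"twist":0},{"gripper":1,"travel":[0,0,-0.6],"twist":0},{"gripper":1,"travel":[0,0,0],"twist":0.6},{"gripper":1,"travel":[0,0,0],"twist":1},{"gripper":1,"travel":[0,0,0],"twist":1}]'
python3 -m pendant '[{"gripper":1,"travel":[0,0,0],"twist":1},{"gripper":1,"travel":[0,0,0],"twist":0}]'
python3 g.py .6075 -.2415 .18 83 .6075 -.2415 .083 83
python3 - <<'E'
from t import *
c=cam("top");P=cloud(c)
rect("marker",P,(np.hypot(P[...,0]-.583,P[...,1]-.082)<.085)&(P[...,2]>.015)&(P[...,2]<.035))
E
```

```text
time_s: 18.38
eef_pos: [0.584, 0.0825, 0.184]
orientation: [0.0, 0.019, 1.0, 0.0]
ft_force: [-0.1, -0.5, -0.5]
grip_width: 0.0856
finger_force: 0.0
time_s: 18.62
eef_pos: [0.584, 0.0825, 0.1838]
orientation: [0.0, 0.061, 0.998, 0.0]
ft_force: [0.4, 0.6, -0.2]
grip_width: 0.0858
finger_force: 0.0
t 18.62 p [0.584  0.0825 0.1838] phi 83.0 j [ 2. 24.  1. 67.  0.  9.] w 0.0858 F 0.0 tilt 0.02
travel [-1.26 -6.38  0.07] twist 0.0
travel [ 0.   -0.    1.94] twist -0.0t.py:8: RuntimeWarning: Mean of empty slice.
  print(name,len(u),"c",np.round(r[0],1),"mean",(w.mean(0)*1000).round(1),"size",np.round(r[1],1),"longdir",round(a%180,1),"z90",np.percentile(P[ok][:,2],90).round(4))
  ret = um.true_divide(
Traceback (most recent call last):
  File "t.py", line 8, in rect
    print(name,len(u),"c",np.round(r[0],1),"mean",(w.mean(0)*1000).round(1),"size",np.round(r[1],1),"longdir",round(a%180,1),"z90",np.percentile(P[ok][:,2],90).round(4))
                                                                                                                                   ~~~~~~~~~~~~~^^^^^^^^^^^^^^^
IndexError: index -1 is out of bounds for axis 0 with size 0
```

```bash
python3 -m pendant '[{"gripper":1,"travel":[-0.08,-0.4,0],"twist":0},{"gripper":1,"travel":[-0.15,-0.75,0],"twist":0},{"gripper":1,"travel":[-0.16,-0.8,0],"twist":0},{"gripper":1,"travel":[-0.16,-0.8,0],"twist":0},{"gripper":1,"travel":[-0.16,-0.8,0],"twist":0},{"gripper":1,"travel":[-0.16,-0.8,0],"twist":0},{"gripper":1,"travel":[-0.15,-0.75,0],"twist":0},{"gripper":1,"travel":[-0.14,-0.7,0],"twist":0},{"gripper":1,"travel":[-0.1,-0.58,0],"twist":0},{"gripper":1,"travel":[0,0,0],"twist":0}]'
python3 g.py .6075 -.2415 .083 83
python3 - <<'E'
from t import *
c=cam("wrist","pics/w3.png");P=cloud(c)
n=np.hypot(P[...,0]-.607,P[...,1]+.24)<.06
for a,b in((.118,.14),(.08,.118),(.03,.065)):
    ok=n&(P[...,2]>a)&(P[...,2]<b)
    if ok.sum()>10: rect(f"w {a}",P,ok)
c=cam("top");P=cloud(c)
rect("marker",P,(np.hypot(P[...,0]-.583,P[...,1]-.082)<.085)&(P[...,2]>.015)&(P[...,2]<.035))
E
```

```text
time_s: 19.92
eef_pos: [0.6066, -0.2452, 0.183]
orientation: [-0.0, 0.063, 0.998, -0.0]
ft_force: [-0.8, 0.6, -0.7]
grip_width: 0.0854
finger_force: 0.0
t 19.93 p [ 0.6066 -0.2452  0.183 ] phi 82.8 j [-28.  32.  14.  72.  -0. -20.] w 0.0854 F 0.0 tilt 0.04
travel [-0.01  0.08  2.  ] twist -0.05
w 0.118 1502 c [ 608.8 -243.7] mean [ 605.5 -243.1] size [32.7 35. ] longdir 167.7 z90 0.1333
w 0.08 522 c [ 594.4 -242.5] mean [ 591.9 -241.4] size [32.6 16. ] longdir 87.5 z90 0.1155
w 0.03 313 c [ 593.5 -241.6] mean [ 584.  -240.1] size [35.7 25.2] longdir 82.7 z90 0.0627
marker 60 c [632.8  92. ] mean [634.6  91.8] size [30.6 14.7] longdir 11.3 z90 0.0219
```

View pics/w3.png

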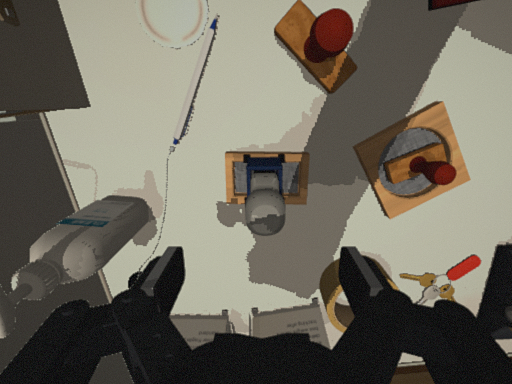

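The wrist view shows the date stamp centred at about (265,195) and squared up with the tool. The marker's top is at z 0.022, so it is seated. I'll check the clearance to the brochure stands, then descend.

```bash
python3 - <<'E'
from t import *
D=pickle.load(open("d0.pkl","rb"));P=cloud(D["top"])
b=P[0:70,300:420].reshape(-1,3);b=b[(b[:,2]>.04)]
print(b.min(0).round(3),b.max(0).round(3))
E
python3 -m pendant '[{"gripper":1,"travel":[0,0.06,0.4],"twist":0},{"gripper":0.9,"travel":[0,0,0.6],"twist":0},{"gripper":0.8,"travel":[0,0,0.5],"twist":0},{"gripper":0.7,"travel":[0,0,0.3],"twist":0},{"gripper":0.7,"travel":[0,0,0.15],"twist":0},{"gripper":0.6,"travel":[0,0,0],"twist":0}]'
python3 -m pendant '[{"gripper":0.5,"travel":[0,0,0],"twist":0},{"gripper":0.4,"travel":[0,0,0],"twist":0},{"gripper":0.3,"travel":[0,0,0],"twist":0},{"gripper":0.2,"travel":[0,0,0],"twist":0},{"gripper":0.2,"travel":[0,0,0],"twist":0}]' 35
python3 g.py .6075 -.2415 .183 83
```

```text
[ 0.273 -0.492  0.04 ] [0.948 0.021 0.983]
time_s: 20.78
eef_pos: [0.6077, -0.2386, 0.0859]
orientation: [-0.0, 0.061, 0.998, 0.0]
ft_force: [-1.0, 0.3, -0.8]
grip_width: 0.0512
finger_force: 0.0
time_s: 21.4
eef_pos: [0.6084, -0.2394, 0.0868]
orientation: [0.001, 0.062, 0.998, -0.0]
ft_force: [-0.8, -2.2, 6.8]
grip_width: 0.0329
finger_force: 34.8
t 21.4 p [ 0.6084 -0.2394  0.0868] phi 82.9 j [-27.  35.   4.  59.  -0. -20.] w 0.0329 F 34.8 tilt 0.12
travel [ 0.01 -0.05 -1.92] twist -0.01
```

```bash
python3 -m pendant '[{"gripper":0.2,"travel":[0,0,-0.2],"twist":0},{"gripper":0.2,"travel":[0,0,-0.5],"twist":0},{"gripper":0.2,"travel":[0,0,-0.7],"twist":0},{"gripper":0.2,"travel":[0,0,-0.6],"twist":0},{"gripper":0.2,"travel":[0,0,-0.3],"twist":0},{"gripper":0.2,"travel":[0,0,0],"twist":0}]'
python3 g.py .5774 .2383 .2 83 .5774 .2383 .085 166; python3 pr.py stamp dater
```

```text
time_s: 22.15
eef_pos: [0.6081, -0.239, 0.2014]
orientation: [0.001, 0.061, 0.998, -0.0]
ft_force: [1.4, 0.2, -0.7]
grip_width: 0.0325
finger_force: 35.0
t 22.15 p [ 0.6081 -0.239   0.2014] phi 83.0 j [-27.  32.  16.  74.   0. -20.] w 0.0325 F 35.0 tilt 0.08
travel [1.78 9.4  0.02] twist -0.01
travel [0.  0.  2.3] twist -16.6
top stamp 231 c [ 609.3 -220.6] mean [ 610.4 -213. ] size [59.4 61.7] longdir 170.5 z90 0.0173
top dater 286 c [578.5 243.9] mean [589.5 258.3] size [82.9 80. ] longdir 75.9 z90 0.0171
side stamp 283 c [ 607.1 -234.3] mean [ 608.  -232.8] size [113.7  66.4] longdir 81.7 z90 0.0177
side dater 839 c [578.2 241.1] mean [578.6 243.2] size [102.7  86.1] longdir 75.7 z90 0.0177
```

```bash
python3 -m pendant '[{"gripper":0.2,"travel":[0.08,0.4,0],"twist":0},{"gripper":0.2,"travel":[0.13,0.7,0],"twist":0},{"gripper":0.2,"travel":[0.17,0.9,0],"twist":0},{"gripper":0.2,"travel":[0.17,0.9,0],"twist":0},{"gripper":0.2,"travel":[0.17,0.9,0],"twist":0},{"gripper":0.2,"travel":[0.17,0.9,0],"twist":0},{"gripper":0.2,"travel":[0.17,0.9,0],"twist":0},{"gripper":0.2,"travel":[0.17,0.9,0],"twist":0},{"gripper":0.2,"travel":[0.17,0.9,0],"twist":0},{"gripper":0.2,"travel":[0.15,0.8,0],"twist":0}]'
python3 -m pendant '[{"gripper":0.2,"travel":[0.15,0.7,0],"twist":0},{"gripper":0.2,"travel":[0.08,0.5,0],"twist":-0.6},{"gripper":0.2,"travel":[0,0,0],"twist":-1},{"gripper":0.2,"travel":[0,0,0],"twist":-1},{"gripper":0.2,"travel":[0,0,0],"twist":-1},{"gripper":0.2,"travel":[0,0,0],"twist":-1},{"gripper":0.2,"travel":[0,0,0],"twist":-1},{"gripper":0.2,"travel":[0,0,0],"twist":-1},{"gripper":0.2,"travel":[0,0,0],"twist":-1},{"gripper":0.2,"travel":[0,0,0],"twist":-1}]'
python3 -m pendant '[{"gripper":0.2,"travel":[0,0,0],"twist":-1},{"gripper":0.2,"travel":[0,0,0],"twist":-1},{"gripper":0.2,"travel":[0,0,0],"twist":-1},{"gripper":0.2,"travel":[0,0,0],"twist":-1},{"gripper":0.2,"travel":[0,0,0],"twist":-1},{"gripper":0.2,"travel":[0,0,0],"twist":-1},{"gripper":0.2,"travel":[0,0,0],"twist":-1},{"gripper":0.2,"travel":[0,0,0],"twist":-1},{"gripper":0.2,"travel":[0,0,0],"twist":0}]'
python3 g.py .5774 .2383 .115 166
```

```text
time_s: 23.5
eef_pos: [0.5791, 0.1802, 0.1997]
orientation: [-0.001, 0.061, 0.998, 0.0]
ft_force: [0.8, -0.6, -1.0]
grip_width: 0.0327
finger_force: 35.0
time_s: 24.75
eef_pos: [0.5752, 0.2394, 0.1996]
orientation: [-0.001, -0.31, 0.951, 0.0]
ft_force: [0.0, -0.1, -1.8]
grip_width: 0.0328
finger_force: 35.1
time_s: 25.88
eef_pos: [0.5755, 0.2392, 0.1998]
orientation: [-0.001, -0.615, 0.788, 0.001]
ft_force: [-0.1, -0.5, -1.3]
grip_width: 0.0323
finger_force: 35.1
t 25.88 p [0.5755 0.2392 0.1998] phi 165.9 j [ 17.  28.  10.  72.   0. -59.] w 0.0323 F 35.1 tilt 0.13
travel [ 0.01 -0.05  1.7 ] twist -0.01
```

Next I'll lower it to just above the rest and check the held stamp's orientation and tilt.

```bash
python3 -m pendant '[{"gripper":0.2,"travel":[0,-0.04,0.4],"twist":0},{"gripper":0.2,"travel":[0,0,0.6],"twist":0},{"gripper":0.2,"travel":[0,0,0.4],"twist":0},{"gripper":0.2,"travel":[0,0,0.2],"twist":0},{"gripper":0.2,"travel":[0,0,0.1],"twist":0},{"gripper":0.2,"travel":[0,0,0],"twist":0}]'
python3 g.py .5774 .2383 .0768 166
python3 - <<'E'
from t import *
for n in("top","side","wrist"):
    c=cam(n,f"pics/{n}4.png");P=cloud(c);X,Y,Z=P[...,0],P[...,1],P[...,2]
    ok=(np.hypot(X-.577,Y-.238)<.05)&(Z>.045)&(Z<.085)
    if ok.sum()>20: rect(n,P,ok); print(Z[ok].min())
E
```

```text
time_s: 26.62
eef_pos: [0.579, 0.2382, 0.1161]
orientation: [0.0, -0.615, 0.788, -0.0]
ft_force: [-0.4, 1.1, -0.8]
grip_width: 0.0323
finger_force: 35.2
t 26.62 p [0.579  0.2382 0.1161] phi 165.9 j [ 17.  30.   1.  61.   0. -59.] w 0.0323 F 35.2 tilt 0.02
travel [0.01 0.03 0.79] twist -0.01
top 169 c [580. 236.] mean [567.5 224.7] size [57.  48.1] longdir 75.9 z90 0.0813
0.045042250320836086
side 414 c [582.9 238. ] mean [575.9 252.3] size [61.5 49.3] longdir 76.6 z90 0.0814
0.04614857857794841
wrist 899 c [581.4 234.4] mean [575.8 212.7] size [53.5 47.9] longdir 76.2 z90 0.0815
0.04539861588632499
```

View pics/side4.png

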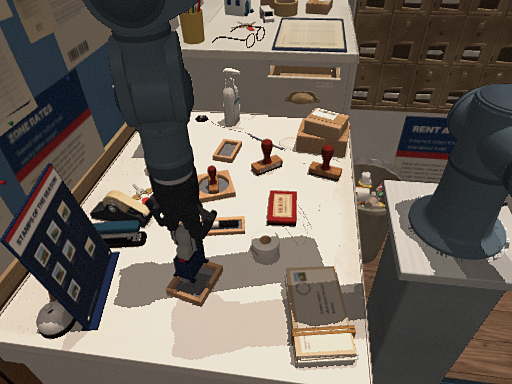

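The side view shows the stamp held upright over the wide recess at about (195,275), its long side at 76°, matching the rest. I'll nudge it about 3 mm and lower it.

```bash
python3 -m pendant '[{"gripper":0.2,"travel":[0,0.06,0.2],"twist":0},{"gripper":0.2,"travel":[0,0,0.2],"twist":0},{"gripper":0.2,"travel":[0,0,0.14],"twist":0},{"gripper":0.2,"travel":[0,0,0.1],"twist":0},{"gripper":0.2,"travel":[0,0,0.06],"twist":0},{"gripper":0.2,"travel":[0,0,0],"twist":0}]'
python3 -m pendant '[{"gripper":0.2,"travel":[0,0,0.04],"twist":0},{"gripper":0.2,"travel":[0,0,0.03],"twist":0},{"gripper":0.2,"travel":[0,0,0.02],"twist":0},{"gripper":0.2,"travel":[0,0,0],"twist":0}]'
```

```text
time_s: 27.52
eef_pos: [0.576, 0.2388, 0.0806]
orientation: [-0.0, -0.615, 0.788, 0.0]
ft_force: [-0.1, -0.3, -1.9]
grip_width: 0.0324
finger_force: 35.2
time_s: 28.02
eef_pos: [0.576, 0.2388, 0.0762]
orientation: [-0.0, -0.615, 0.788, 0.0]
ft_force: [0.1, -0.4, -1.4]
grip_width: 0.0325
finger_force: 35.2
```

```bash
python3 -m pendant '[{"gripper":0.2,"travel":[0,0,0.02],"twist":0},{"gripper":0.2,"travel":[0,0,0.02],"twist":0},{"gripper":0.2,"travel":[0,0,0.01],"twist":0},{"gripper":0.2,"travel":[0,0,0],"twist":0}]'
python3 -m pendant '[{"gripper":0.2,"travel":[0,0,0.02],"twist":0},{"gripper":0.2,"travel":[0,0,0],"twist":0}]'
```

```text
time_s: 28.52
eef_pos: [0.5764, 0.2389, 0.0748]
orientation: [0.001, -0.615, 0.788, -0.0]
ft_force: [-0.5, -1.1, 5.2]
grip_width: 0.0326
finger_force: 34.9
time_s: 28.78
eef_pos: [0.5767, 0.2389, 0.0747]
orientation: [0.001, -0.615, 0.788, -0.0]
ft_force: [-3.4, -2.0, 9.6]
grip_width: 0.0325
finger_force: 34.8
```

```bash
python3 -m pendant '[{"gripper":0.5,"travel":[0,0,-0.03],"twist":0},{"gripper":0.8,"travel":[0,0,0],"twist":0},{"gripper":0.8,"travel":[0,0,0],"twist":0},{"gripper":0.8,"travel":[0,0,-0.3],"twist":0},{"gripper":0.8,"travel":[0,0,-0.8],"twist":0},{"gripper":1,"travel":[0,0,-0.8],"twist":0},{"gripper":1,"travel":[0,0,-0.4],"twist":0},{"gripper":1,"travel":[0,0,0],"twist":0}]'
python3 g.py .609 -.065 .19 166 .609 -.065 .034 196
```

```text
time_s: 29.78
eef_pos: [0.5777, 0.2393, 0.1923]
orientation: [0.003, -0.615, 0.788, -0.001]
ft_force: [0.1, -0.1, -0.7]
grip_width: 0.0848
finger_force: 0.0
t 29.77 p [0.5777 0.2393 0.1923] phi 165.9 j [ 17.  28.   9.  70.   0. -59.] w 0.0848 F 0.0 tilt 0.31
travel [ 5.75 -2.08  0.04] twist -0.01
travel [0.01 0.01 3.12] twist -6.0
```

```bash
python3 -m pendant '[{"gripper":1,"travel":[0.4,-0.14,0],"twist":0},{"gripper":1,"travel":[0.8,-0.3,0],"twist":0},{"gripper":1,"travel":[0.8,-0.3,0],"twist":0},{"gripper":1,"travel":[0.8,-0.3,0],"twist":0},{"gripper":1,"travel":[0.8,-0.3,0],"twist":0},{"gripper":1,"travel":[0.8,-0.3,0],"twist":0},{"gripper":1,"travel":[0.8,-0.3,0],"twist":0},{"gripper":1,"travel":[0.55,-0.14,0],"twist":-1},{"gripper":1,"travel":[0,0,0],"twist":-1},{"gripper":1,"travel":[0,0,0],"twist":-1}]'
python3 -m pendant '[{"gripper":1,"travel":[0,0,0.3],"twist":-1},{"gripper":1,"travel":[0,0,0.5],"twist":-1},{"gripper":1,"travel":[0,0,0.3],"twist":-1},{"gripper":1,"travel":[0,0,0],"twist":0},{"gripper":1,"travel":[0,0,0],"twist":0}]'
python3 g.py .609 -.065 .034 196
python3 - <<'E'
from t import *
c=cam("wrist");P=cloud(c);h=cv2.cvtColor(c["pixels"],cv2.COLOR_RGB2HSV)
n=np.hypot(P[...,0]-.609,P[...,1]+.065)<.045
for a,b in((.055,.08),(.03,.055)):
    ok=n&(P[...,2]>a)&(P[...,2]<b)
    if ok.sum()>10: rect(f"w {a}",P,ok)
rect("base",P,n&(P[...,2]>.014)&(P[...,2]<.03)&(h[...,1]>90)&(np.hypot(P[...,0]-.609,P[...,1]+.065)<.038))
c=cam("top");P=cloud(c)
n=(np.hypot(P[...,0]-.577,P[...,1]-.238)<.05)
rect("date top",P,n&(P[...,2]>.1));rect("date body",P,n&(P[...,2]>.02)&(P[...,2]<.06))
n=(np.hypot(P[...,0]-.583,P[...,1]-.082)<.085)&(P[...,2]>.014);rect("marker",P,n&(P[...,2]<.035))
E
```

```text
time_s: 31.02
eef_pos: [0.6055, -0.0672, 0.1874]
orientation: [0.001, 0.713, -0.701, -0.001]
ft_force: [-0.3, -0.2, -0.7]
grip_width: 0.0852
finger_force: 0.0
time_s: 31.65
eef_pos: [0.6067, -0.0659, 0.1342]
orientation: [0.0, 0.798, -0.603, -0.0]
ft_force: [0.2, -0.7, -0.4]
grip_width: 0.0855
finger_force: 0.0
t 31.65 p [ 0.6067 -0.0659  0.1342] phi -164.2 j [ -12.   28.    0.   62.   -0. -118.] w 0.0855 F 0.0 tilt 0.04
travel [-0.   -0.05  2.  ] twist -0.03
w 0.055 655 c [612.3 -67.7] mean [612.6 -69.6] size [22.4 22.3] longdir 69.4 z90 0.0746
w 0.03 43 c [613.8 -73.5] mean [613.2 -73.1] size [12.4  7.7] longdir 17.4 z90 0.0527
base 955 c [599.4 -66.7] mean [614.6 -79.1] size [49.9 71.8] longdir 107.5 z90 0.0229
date top 234 c [577.3 238.7] mean [575.1 236.9] size [35.4 31.7] longdir 84.1 z90 0.1211
date body 249 c [575.7 231.5] mean [567.6 231.5] size [72.1 36.1] longdir 75.5 z90 0.0557
marker 291 c [585.   82.7] mean [587.5  83.5] size [129.1  16.2] longdir 10.7 z90 0.0213
```

```bash
python3 -m pendant '[{"gripper":1,"travel":[0,-0.05,0.4],"twist":0},{"gripper":0.9,"travel":[0,0,0.6],"twist":0},{"gripper":0.8,"travel":[0,0,0.5],"twist":0},{"gripper":0.7,"travel":[0,0,0.3],"twist":0},{"gripper":0.6,"travel":[0,0,0.15],"twist":0},{"gripper":0.5,"travel":[0,0,0],"twist":0},{"gripper":0.4,"travel":[0,0,0],"twist":0}]'
python3 -m pendant '[{"gripper":0.3,"travel":[0,0,0],"twist":0},{"gripper":0.2,"travel":[0,0,0],"twist":0},{"gripper":0.1,"travel":[0,0,0],"twist":0},{"gripper":0.1,"travel":[0,0,0],"twist":0},{"gripper":0.1,"travel":[0,0,0],"twist":0}]' 30
python3 g.py .609 -.065 .12 196
```

```text
time_s: 32.62
eef_pos: [0.6105, -0.0648, 0.0378]
orientation: [-0.0, 0.798, -0.602, 0.001]
ft_force: [0.4, -0.1, 0.0]
grip_width: 0.0342
finger_force: 0.0
time_s: 33.25
eef_pos: [0.6105, -0.0648, 0.0377]
orientation: [-0.0, 0.798, -0.602, 0.001]
ft_force: [0.2, 0.4, 6.0]
grip_width: 0.0239
finger_force: 30.1
t 33.25 p [ 0.6105 -0.0648  0.0377] phi -164.1 j [ -12.   33.   -7.   50.    0. -118.] w 0.0239 F 30.1 tilt 0.11
travel [-0.    0.03 -1.65] twist -0.01
```

```bash
python3 -m pendant '[{"gripper":0.1,"travel":[0,0,-0.2],"twist":0},{"gripper":0.1,"travel":[0,0,-0.6],"twist":0},{"gripper":0.1,"travel":[0,0,-0.7],"twist":0},{"gripper":0.1,"travel":[0,0,-0.2],"twist":0},{"gripper":0.1,"travel":[0,0,0],"twist":0.7},{"gripper":0.1,"travel":[0,0,0],"twist":1},{"gripper":0.1,"travel":[0,0,0],"twist":1},{"gripper":0.1,"travel":[0,0,0],"twist":1},{"gripper":0.1,"travel":[0,0,0],"twist":1},{"gripper":0.1,"travel":[0,0,0],"twist":0}]'
python3 g.py .6071 -.2381 .075 172.5
python3 pr.py stamp
```

```text
time_s: 34.5
eef_pos: [0.6086, -0.0645, 0.1205]
orientation: [-0.001, -0.659, 0.752, 0.001]
ft_force: [-0.6, -0.4, -0.8]
grip_width: 0.0235
finger_force: 29.7
t 34.5 p [ 0.6086 -0.0645  0.1205] phi 172.5 j [-12.  29.  -1.  61.   0. -94.] w 0.0235 F 29.7 tilt 0.13
travel [ 3.45 -0.42  0.91] twist 0.0
top stamp 241 c [ 604.4 -258.8] mean [ 603.3 -264.1] size [55.2 60. ] longdir 172.5 z90 0.0172
side stamp 211 c [ 607.3 -233.9] mean [ 598.6 -239.2] size [110.9  66.4] longdir 83.6 z90 0.0172
```

```bash
python3 -m pendant '[{"gripper":0.1,"travel":[0.4,-0.05,0],"twist":0},{"gripper":0.1,"travel":[0.7,-0.08,0],"twist":0},{"gripper":0.1,"travel":[0.8,-0.1,0],"twist":0},{"gripper":0.1,"travel":[0.8,-0.1,0],"twist":0},{"gripper":0.1,"travel":[0.5,-0.06,0.2],"twist":0},{"gripper":0.1,"travel":[0.25,-0.03,0.4],"twist":0},{"gripper":0.1,"travel":[0,0,0.3],"twist":0},{"gripper":0.1,"travel":[0,0,0],"twist":0}]'
python3 g.py .6071 -.2381 .0377 172.5
python3 - <<'E'
from t import *
for n in("top","side","wrist"):
    c=cam(n,f"pics/{n}5.png");P=cloud(c);X,Y,Z=P[...,0],P[...,1],P[...,2];h=cv2.cvtColor(c["pixels"],cv2.COLOR_RGB2HSV)
    ok=(np.hypot(X-.607,Y+.238)<.045)&(Z>.03)&(Z<.064)&(h[...,1]>90)
    if ok.sum()>20: rect(n,P,ok); print(np.percentile(Z[ok],[5,50]))
E
```

```text
time_s: 35.6
eef_pos: [0.606, -0.2371, 0.0746]
orientation: [-0.001, -0.659, 0.752, 0.002]
ft_force: [-0.4, 0.2, -0.7]
grip_width: 0.0235
finger_force: 29.7
t 35.6 p [ 0.606  -0.2371  0.0746] phi 172.5 j [ -27.   35.    3.   58.    0. -109.] w 0.0235 F 29.7 tilt 0.27
travel [ 0.02 -0.03  0.74] twist -0.0
top 128 c [ 605.5 -220.7] mean [ 605.3 -218.7] size [27.6 26.4] longdir 84.6 z90 0.0595
[0.05005277 0.05674228]
side 114 c [ 605. -238.] mean [ 602.8 -226.1] size [63. 25.] longdir 81.2 z90 0.0609
[0.04571415 0.058172  ]
wrist 2163 c [ 606.  -247.4] mean [ 604.9 -255.9] size [49.3 26.4] longdir 82.5 z90 0.0609
[0.0550471  0.05990979]
```

View pics/wrist5.png

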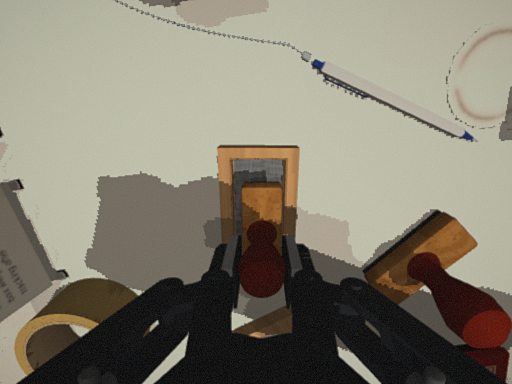

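The wrist view shows the stamp base at (262,205), aligned with the narrow recess and centred in it. I'll lower it.

```bash
python3 -m pendant '[{"gripper":0.1,"travel":[0.01,-0.03,0.2],"twist":0},{"gripper":0.1,"travel":[0,0,0.2],"twist":0},{"gripper":0.1,"travel":[0,0,0.14],"twist":0},{"gripper":0.1,"travel":[0,0,0.08],"twist":0},{"gripper":0.1,"travel":[0,0,0.04],"twist":0},{"gripper":0.1,"travel":[0,0,0],"twist":0}]'
python3 -m pendant '[{"gripper":0.1,"travel":[0,0,0.03],"twist":0},{"gripper":0.1,"travel":[0,0,0.02],"twist":0},{"gripper":0.1,"travel":[0,0,0.01],"twist":0},{"gripper":0.1,"travel":[0,0,0],"twist":0}]'
```

```text
time_s: 36.5
eef_pos: [0.6091, -0.2392, 0.0438]
orientation: [0.0, -0.659, 0.752, 0.0]
ft_force: [0.2, -0.1, -0.6]
grip_width: 0.0234
finger_force: 29.7
time_s: 37.0
eef_pos: [0.6091, -0.2391, 0.0408]
orientation: [0.0, -0.659, 0.752, 0.0]
ft_force: [-1.1, 0.1, -1.9]
grip_width: 0.0234
finger_force: 29.7
```

```bash
python3 -m pendant '[{"gripper":0.1,"travel":[0,0.02,0.03],"twist":0},{"gripper":0.1,"travel":[0,0,0.02],"twist":0},{"gripper":0.1,"travel":[0,0,0.01],"twist":0},{"gripper":0.1,"travel":[0,0,0],"twist":0}]'
python3 -m pendant '[{"gripper":0.1,"travel":[0,0,0.015],"twist":0},{"gripper":0.1,"travel":[0,0,0.015],"twist":0},{"gripper":0.1,"travel":[0,0,0],"twist":0}]'
```

```text
time_s: 37.5
eef_pos: [0.6081, -0.239, 0.0378]
orientation: [0.0, -0.659, 0.752, 0.0]
ft_force: [-1.0, -0.3, -1.1]
grip_width: 0.0235
finger_force: 29.7
time_s: 37.88
eef_pos: [0.6082, -0.239, 0.0377]
orientation: [0.0, -0.659, 0.752, -0.0]
ft_force: [-3.3, 3.0, 8.0]
grip_width: 0.0235
finger_force: 30.6
```

```bash
python3 -m pendant '[{"gripper":0.4,"travel":[0,0,-0.01],"twist":0},{"gripper":0.7,"travel":[0,0,0],"twist":0},{"gripper":0.7,"travel":[0,0,0],"twist":0},{"gripper":0.7,"travel":[0,0,-0.3],"twist":0},{"gripper":0.8,"travel":[0,0,-0.8],"twist":0},{"gripper":1,"travel":[0,0,-0.7],"twist":0},{"gripper":1,"travel":[0,0,-0.2],"twist":0},{"gripper":1,"travel":[0,0,0],"twist":0}]'
python3 - <<'E'
from t import *
c=cam("top");P=cloud(c);X,Y,Z=P[...,0],P[...,1],P[...,2]
rect("roll",P,(np.hypot(X-.442,Y-.14)<.045)&(Z>.034)&(Z<.05))
print("letters",ray(c,172,245,.02),P[250,168])
rect("letters",P,(X<.42)&(Y>.13)&(X>.25)&(Y<.5)&(Z>.008)&(Z<.06)&(np.hypot(X-.442,Y-.14)>.05))
E
python3 g.py .442 .14 .12 172.5
```

```text
time_s: 38.88
eef_pos: [0.6087, -0.2393, 0.1377]
orientation: [0.0, -0.659, 0.752, -0.001]
ft_force: [0.4, 0.1, -1.1]
grip_width: 0.0856
finger_force: 0.0
t 38.92 p [ 0.6079 -0.2389  0.1363] phi 172.4 j [ -27.   33.    9.   66.    0. -109.] w 0.0853 F 0.0 tilt 0.03
travel [-7.08  4.28  0.33] twist -0.01t.py:8: RuntimeWarning: Mean of empty slice.
  print(name,len(u),"c",np.round(r[0],1),"mean",(w.mean(0)*1000).round(1),"size",np.round(r[1],1),"longdir",round(a%180,1),"z90",np.percentile(P[ok][:,2],90).round(4))
  ret = um.true_divide(
Traceback (most recent call last):
  File "t.py", line 8, in rect
    print(name,len(u),"c",np.round(r[0],1),"mean",(w.mean(0)*1000).round(1),"size",np.round(r[1],1),"longdir",round(a%180,1),"z90",np.percentile(P[ok][:,2],90).round(4))
                                                                                                                                   ~~~~~~~~~~~~~^^^^^^^^^^^^^^^
IndexError: index -1 is out of bounds for axis 0 with size 0
```

```bash
sed -i 's/^    v,u=np.nonzero(ok)$/    v,u=np.nonzero(ok)\n    if len(u)<5: print(name,"few");return/' t.py
python3 - <<'E'
from t import *
c=cam("side");P=cloud(c);X,Y,Z=P[...,0],P[...,1],P[...,2]
rect("roll",P,(np.hypot(X-.442,Y-.14)<.045)&(Z>.036)&(Z<.05))
rect("stamp",P,(np.hypot(X-.607,Y+.238)<.045)&(Z>.01)&(Z<.08)); 
D=pickle.load(open("d0.pkl","rb"));P=cloud(D["top"]);X,Y,Z=P[...,0],P[...,1],P[...,2]
k=(X<.47)&(X>.2)&(Y>.09)&(Y<.5)&(Z>.008)
p=P[k];print("letters max x",p[p[:,0].argmax()],"min y",p[p[:,1].argmin()],"zmax",np.percentile(p[:,2],98))
E
```

```text
roll 456 c [443.2 138.2] mean [443.2 140.3] size [61.5 61.9] longdir 125.8 z90 0.0421
stamp 340 c [ 609.5 -239.1] mean [ 606.8 -234.3] size [86.1 62.9] longdir 81.9 z90 0.0651
letters max x [0.38987499 0.20700984 0.03297686] min y [0.29111544 0.1882356  0.03435358] zmax 0.03782318364253334
```

```bash
python3 -m pendant '[{"gripper":1,"travel":[-0.4,0.24,-0.2],"twist":0},{"gripper":1,"travel":[-0.7,0.42,0],"twist":0},{"gripper":1,"travel":[-0.7,0.42,0],"twist":0},{"gripper":1,"travel":[-0.7,0.42,0],"twist":0},{"gripper":1,"travel":[-0.7,0.42,0],"twist":0},{"gripper":1,"travel":[-0.7,0.42,0],"twist":0},{"gripper":1,"travel":[-0.7,0.42,0],"twist":0},{"gripper":1,"travel":[-0.7,0.42,0],"twist":0},{"gripper":1,"travel":[-0.7,0.42,0],"twist":0},{"gripper":1,"travel":[-0.7,0.42,0],"twist":0}]'
python3 -m pendant '[{"gripper":1,"travel":[-0.4,0.26,0.2],"twist":0},{"gripper":1,"travel":[0,0,0.3],"twist":0},{"gripper":1,"travel":[0,0,0.3],"twist":0},{"gripper":1,"travel":[0,0,0],"twist":0}]'
python3 g.py .4425 .1395 .011 172.5; python3 pr.py roll
```

```text
time_s: 40.22
eef_pos: [0.4509, 0.1205, 0.1453]
orientation: [-0.001, -0.659, 0.752, 0.001]
ft_force: [0.4, -0.0, 0.4]
grip_width: 0.0855
finger_force: 0.0
time_s: 40.72
eef_pos: [0.4401, 0.1407, 0.1046]
orientation: [-0.002, -0.659, 0.752, 0.001]
ft_force: [0.0, -0.6, 0.4]
grip_width: 0.0852
finger_force: 0.0
t 40.73 p [0.4401 0.1407 0.1046] phi 172.5 j [ 10.  14. -26.  50.   0. -73.] w 0.0852 F 0.0 tilt 0.31
travel [ 0.02 -0.06  1.87] twist -0.01
top roll 760 c [610.2 -65.9] mean [610.2 -65.2] size [100.9 100.5] longdir 22.8 z90 0.0172
side roll 511 c [610.6 -62.4] mean [617.8 -61.2] size [101.7 113.5] longdir 113.1 z90 0.0179
```

```bash
python3 -m pendant '[{"gripper":1,"travel":[0,-0.02,0.5],"twist":0},{"gripper":1,"travel":[0,0,0.5],"twist":0},{"gripper":1,"travel":[0,0,0.4],"twist":0},{"gripper":1,"travel":[0,0,0.3],"twist":0},{"gripper":1,"travel":[0,0,0.14],"twist":0},{"gripper":1,"travel":[0,0,0],"twist":0},{"gripper":0.6,"travel":[0,0,0],"twist":0},{"gripper":0.5,"travel":[0,0,0],"twist":0},{"gripper":0.4,"travel":[0,0,0],"twist":0},{"gripper":0.4,"travel":[0,0,0],"twist":0}]' 30
python3 g.py .4425 .1395 .11 172.5
```

```text
time_s: 42.08
eef_pos: [0.4444, 0.1411, 0.0158]
orientation: [0.001, -0.659, 0.752, -0.0]
ft_force: [-0.8, -0.9, 6.6]
grip_width: 0.0609
finger_force: 32.5
t 42.08 p [0.4444 0.1411 0.0158] phi 172.4 j [ 10.  20. -33.  37.   0. -73.] w 0.0609 F 32.5 tilt 0.09
travel [ 0.04  0.03 -1.89] twist -0.01
```

```bash
python3 -m pendant '[{"gripper":0.4,"travel":[0,0,-0.2],"twist":0},{"gripper":0.4,"travel":[0,0,-0.6],"twist":0},{"gripper":0.4,"travel":[0,0,-0.6],"twist":0},{"gripper":0.4,"travel":[0,0,-0.2],"twist":0},{"gripper":0.4,"travel":[0,0,0],"twist":0}]'
python3 g.py .6103 -.0645 .06 172.5
```

```text
time_s: 42.7
eef_pos: [0.4441, 0.141, 0.0952]
orientation: [0.001, -0.659, 0.752, -0.0]
ft_force: [-0.3, -0.3, -1.4]
grip_width: 0.061
finger_force: 33.5
t 42.7 p [0.4441 0.141  0.0952] phi 172.4 j [ 10.  14. -27.  49.   0. -73.] w 0.061 F 33.5 tilt 0.08
travel [ 3.64 -3.83  0.71] twist -0.01
```

```bash
python3 -m pendant '[{"gripper":0.4,"travel":[0.3,-0.3,0],"twist":0},{"gripper":0.4,"travel":[0.5,-0.5,0],"twist":0},{"gripper":0.4,"travel":[0.6,-0.65,0],"twist":0},{"gripper":0.4,"travel":[0.6,-0.65,0],"twist":0},{"gripper":0.4,"travel":[0.6,-0.65,0],"twist":0},{"gripper":0.4,"travel":[0.6,-0.6,0],"twist":0},{"gripper":0.4,"travel":[0.34,-0.38,0.2],"twist":0},{"gripper":0.4,"travel":[0.1,-0.1,0.3],"twist":0},{"gripper":0.4,"travel":[0,0,0.2],"twist":0},{"gripper":0.4,"travel":[0,0,0],"twist":0}]'
python3 g.py .6103 -.0645 .0198 172.5
python3 - <<'E'
from t import *
for n in("top","side","wrist"):
    c=cam(n,f"pics/{n}6.png");P=cloud(c);X,Y,Z=P[...,0],P[...,1],P[...,2];h=cv2.cvtColor(c["pixels"],cv2.COLOR_RGB2HSV)
    ok=(np.hypot(X-.61,Y+.065)<.045)&(Z>.04)&(Z<.095)&(h[...,1]<60)&(h[...,2]>90)
    rect(n,P,ok)
E
```

```text
time_s: 43.95
eef_pos: [0.6071, -0.0632, 0.0578]
orientation: [-0.001, -0.659, 0.752, 0.002]
ft_force: [-0.2, 0.3, -1.3]
grip_width: 0.0609
finger_force: 33.5
t 43.95 p [ 0.6071 -0.0632  0.0578] phi 172.5 j [-12.  32.  -6.  53.   0. -94.] w 0.0609 F 33.5 tilt 0.27
travel [ 0.02 -0.07  0.76] twist 0.0
top few
side 324 c [608.6 -65.1] mean [606.6 -52.9] size [59.8 64.9] longdir 136.6 z90 0.0843
wrist 4010 c [610.4 -67.5] mean [605.4 -86. ] size [62.7 55.7] longdir 62.8 z90 0.0844
```

View pics/wrist6.png

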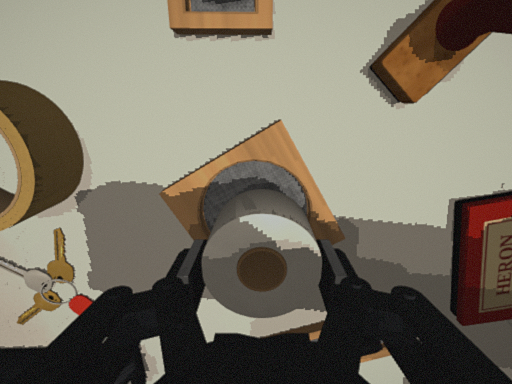

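The wrist view shows the roll (262,265) held over the round recess (255,190), and its centre agrees to about 2 mm. I'll lower it.

```bash
python3 -m pendant '[{"gripper":0.4,"travel":[0,-0.02,0.2],"twist":0},{"gripper":0.4,"travel":[0,0,0.2],"twist":0},{"gripper":0.4,"travel":[0,0,0.14],"twist":0},{"gripper":0.4,"travel":[0,0,0.08],"twist":0},{"gripper":0.4,"travel":[0,0,0.04],"twist":0},{"gripper":0.4,"travel":[0,0,0],"twist":0}]'
python3 -m pendant '[{"gripper":0.4,"travel":[0,0,0.03],"twist":0},{"gripper":0.4,"travel":[0,0,0.03],"twist":0},{"gripper":0.4,"travel":[0,0,0.02],"twist":0},{"gripper":0.4,"travel":[0,0,0],"twist":0}]'
```

```text
time_s: 44.85
eef_pos: [0.6106, -0.0648, 0.0268]
orientation: [0.0, -0.659, 0.752, 0.0]
ft_force: [-1.0, 0.3, -0.4]
grip_width: 0.0605
finger_force: 33.5
time_s: 45.35
eef_pos: [0.6104, -0.0648, 0.0227]
orientation: [-0.0, -0.659, 0.752, 0.0]
ft_force: [0.5, 0.1, -1.2]
grip_width: 0.0606
finger_force: 33.5
```

```bash
python3 -m pendant '[{"gripper":0.4,"travel":[0,0,0.02],"twist":0},{"gripper":0.4,"travel":[0,0,0.02],"twist":0},{"gripper":0.4,"travel":[0,0,0.02],"twist":0},{"gripper":0.4,"travel":[0,0,0],"twist":0}]'
python3 -m pendant '[{"gripper":0.4,"travel":[0,0,0.02],"twist":0},{"gripper":0.4,"travel":[0,0,0],"twist":0}]'
```

```text
time_s: 45.85
eef_pos: [0.6105, -0.0648, 0.0199]
orientation: [0.0, -0.659, 0.752, 0.0]
ft_force: [-0.5, -0.1, -1.3]
grip_width: 0.0607
finger_force: 33.4
time_s: 46.1
eef_pos: [0.6106, -0.0648, 0.0198]
orientation: [0.0, -0.659, 0.752, -0.0]
ft_force: [-2.8, 0.8, 6.8]
grip_width: 0.0611
finger_force: 34.3
```

Contact came at 0.0198, as predicted. I'll release, retreat high and aside, and check everything.

```bash
python3 -m pendant '[{"gripper":0.75,"travel":[0,0,-0.01],"twist":0},{"gripper":1,"travel":[0,0,0],"twist":0},{"gripper":1,"travel":[0,0,0],"twist":0},{"gripper":1,"travel":[0,0,-0.3],"twist":0},{"gripper":1,"travel":[0,0,-0.8],"twist":0},{"gripper":1,"travel":[0,0,-0.8],"twist":0},{"gripper":1,"travel":[0,0,-0.8],"twist":0},{"gripper":1,"travel":[0,0.4,-0.6],"twist":0},{"gripper":1,"travel":[0,0.8,0],"twist":0},{"gripper":1,"travel":[0,0.8,0],"twist":0}]'
python3 -m pendant '[{"gripper":1,"travel":[0,0.8,0],"twist":0},{"gripper":1,"travel":[0,0.6,0],"twist":0},{"gripper":1,"travel":[0,0,0],"twist":0}]'
cat > f.py <<'E'
from t import *
for n in("top","side"):
    c=cam(n,f"pics/{n}7.png");P=cloud(c);X,Y,Z=P[...,0],P[...,1],P[...,2]
    q=lambda x,y,r,a,b:(np.hypot(X-x,Y-y)<r)&(Z>a)&(Z<b)
    rect(n+" roll top .045",P,q(.61,-.066,.045,.038,.06))
    rect(n+" date top .121",P,q(.577,.238,.05,.11,.14));rect(n+" date body",P,q(.577,.238,.045,.025,.06))
    rect(n+" rubber top .075",P,q(.607,-.238,.045,.06,.09))
    rect(n+" marker .021",P,q(.583,.082,.085,.015,.035));rect(n+" pad",P,q(.416,0,.085,.013,.03))
E
python3 f.py
```

```text
time_s: 47.35
eef_pos: [0.5112, -0.0517, 0.186]
orientation: [0.001, -0.659, 0.752, -0.001]
ft_force: [-0.2, 0.8, 1.1]
grip_width: 0.0853
finger_force: 0.0
time_s: 47.72
eef_pos: [0.4402, -0.042, 0.1852]
orientation: [0.0, -0.659, 0.752, 0.0]
ft_force: [1.2, -0.3, -0.1]
grip_width: 0.0861
finger_force: 0.0
top roll top .045 few
top date top .121 197 c [577.2 239.3] mean [576.3 237.8] size [34.2 32.5] longdir 83.3 z90 0.1212
top date body 230 c [577.7 238.8] mean [567.9 231.7] size [56.3 36.5] longdir 75.9 z90 0.0556
top rubber top .075 few
top marker .021 325 c [581.9  82.1] mean [581.2  82. ] size [134.2  16.1] longdir 10.9 z90 0.0213
top pad few
side roll top .045 277 c [609.2 -66.2] mean [608.8 -64.4] size [58.9 63.5] longdir 102.3 z90 0.0457
side date top .121 231 c [578.6 240.6] mean [577.6 242.9] size [32.2 30.8] longdir 9.5 z90 0.1221
side date body 436 c [579.2 238.3] mean [574.2 250.9] size [58.3 36.4] longdir 74.8 z90 0.0564
side rubber top .075 48 c [ 605.3 -237. ] mean [ 605.9 -236.1] size [22.7 14.1] longdir 23.9 z90 0.0749
side marker .021 291 c [584.4  83.3] mean [584.7  84.4] size [131.8  15.9] longdir 10.6 z90 0.022
side pad 895 c [417.7  -1.2] mean [417.3   3.1] size [ 70.7 114.6] longdir 92.8 z90 0.0207
```

View pics/side7.png

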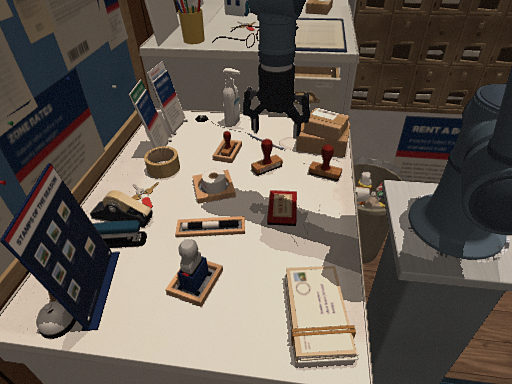

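View pics/top7.png

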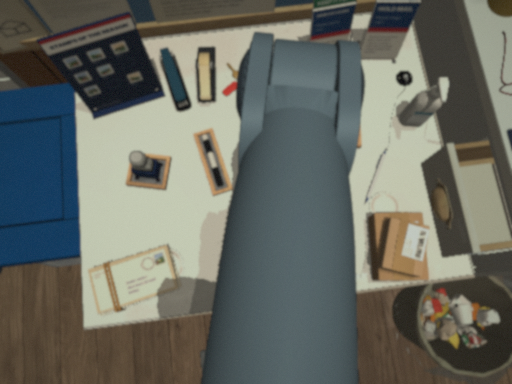

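The side view shows every tool in its own rest: roll (212,185), rubber stamp (227,148), marker (210,226) and date stamp (193,278). The top view confirms the date stamp (148,168) and marker (213,160). The measured top heights (0.045, 0.075, 0.021 and 0.121) match tools seated on the recess floors, and the pad has not moved.

```bash
python3 -c "
from station import ctrl
print(ctrl.job_done())"
```

```text
the job is handed in; nothing more can be done
None
```

I handed the job in at about 48 s of the 128 s allowed: my final camera check showed all four tools on the floors of their own recesses, within about 3 mm of centre, and the ink pad unmoved; no verdict came back at hand-in.

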